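# Switch on the hob at the fan-and-hob interlock box

### The job

Switch the hob on at the interlock box with the green and red knobs: the red hob lever is barred until the extractor fan is on, so swing the green fan lever all the way over first, then push the red lever all the way over, and let go of both. Leave the levers of the similar box with the blue and yellow knobs as they are.

Things in the scene. Friction and masses are not known exactly. Their poses are not given: they have to be found in the camera images.
- hob_box: the box to work: grey steel, 150 (x) x 160 (y) x 40 mm high, fixed, a green- and a red-knobbed lever on top. Origin: centre of its underside; x points from its front (colour tags, nearest the robot) to its back, y to its left, z up. Offsets below are in this frame, mm. A second box, mirrored, with blue and yellow knobs stands to its left or right
- fan_lever (a joint): green-knobbed fan lever: 0 = off, 1.25 = on (stop); starts within 0.1 of off. It turns on a shaft parallel to the box's x at y 40, z 62. At 0 it leans 0.35 rad from upright to -y; it is swung to +y until it leans 0.90 rad. A steel bar on the shaft's rear end (x 28) lies close behind the red lever at 0 and bars it; with the fan on it stands upright, top at z 142
- fan_lever_knob (a point): centre of the green ball knob, 26 mm in diameter, on a 10 mm rod, 75 mm from the shaft's axis: off at x -55, y 14, z 132; on at x -55, y 99, z 109. About 2 N moves it; it stays where it is left
- hob_lever (a joint): red-knobbed hob lever: 0 = off (upright; starts within 0.04 of it), 0.95 = on (laid over to the box's +x, away from its front; stop). Its hinge is parallel to the box's y at x 15, y -25, z 52. While the fan is off the bar stops it after about 0.1 rad
- hob_lever_knob (a point): centre of the red ball knob, 26 mm in diameter, on a 10 mm rod, 75 mm from the hinge: off at x 15, y -25, z 127; on at x 76, y -25, z 96. About 2 N moves it when it is not barred; it stays where it is left
- other_fan_lever_knob (a point): centre of the blue ball knob on the other box, 26 mm in diameter; not to be moved
- other_lever_knob (a point): centre of the yellow ball knob on the other box, 26 mm in diameter; not to be moved

How it is judged (in metres and radians):
On the way, in this order (a step that is already met when the one before it is completed fails the run):
1. the green fan lever is swung over while the red lever is still off (value of joint fan_lever above 1.05 rad and value of joint hob_lever below 0.3 rad), for 0.1 s.
2. the red hob lever is pushed over with the fan lever on (value of joint fan_lever above 1.05 rad and value of joint hob_lever above 0.75 rad), for 0.1 s.
At the end, for the whole second after the job is handed in: The green fan lever is within 0.2 rad of its on stop (joint above 1.05) and the red hob lever within 0.2 rad of its on stop (joint above 0.75); the knobs of the other box have not been moved by more than 15 mm (all of step 2); the robot touches nothing.
It fails at once if the red lever forced past the bar while the fan lever is off (value of joint fan_lever below 0.6 rad and value of joint hob_lever above 0.35 rad).
It fails at once if a lever of the blue-and-yellow box moved by more than 15 mm (distance of any of other_fan_lever_knob, other_lever_knob from where it was at the start of the episode above 0.015 m).
It also fails if it takes over 35 s, if anything falls off the work surface, if the arm or the gripper's body presses on something with over 40 N, if the wrist force passes 120 N, or if a joint passes its speed limit or range.

### The arm

A 6-joint arm with a two-finger parallel gripper is mounted at the origin on a cart in front of the work surface, level with it; the furniture and walls round the work are solid. World frame = base frame: x ahead of the robot, y to its left, z up, the work surface at z = 0. Lengths are in mm, angles in rad, forces in N, time in s.
With the tool pointing down it reaches from about 200 to 875 mm from the base axis. Payload 3.4 kg.
Tool frame: the origin (TCP) lies between the finger pads; the fingertips stand 25 mm ahead of it and the grasp point (between the pads) lies 6 mm ahead of it; z points along the fingers, y is the line along which they close (so a half turn about z gives the same grasp; the last joint's range is limited). The gripper opens to 94 mm and grips with 3 to 60 N. Pads are 16 mm wide; open, the fingers measure 119 mm over their backs; the gripper's body (75 mm by 177 mm) begins 78 mm behind the grasp point.
Start: joints at [-1.392, 0.276, 1.505, -0, 1.361, -0.121], TCP at [169.813, -549.387, 230.493] pointing down, gripper open.
Joint ranges: [-2.89, 2.89], [-0.75, 2.08], [0.22, 2.7], [-1.18, 4.32], [0.11, 2.71], [-2.7, 2.7]. Speed limits (rad/s): [2.57, 2.57, 3.14, 3.14, 3.14, 3.14].

### API

Orientations are given as a rotation vector (axis times angle).
In Python, from plant import manip gives the robot as it stands. Calls block until the motion is done:
- manip.reach(position, orientation): joint-space move of the TCP to a pose.
- manip.move_l(position, attitude=None, velocity=150, contact_N=None): straight line of the TCP; attitude=None keeps the orientation; velocity is the mean speed in mm/s. With contact_N (N) it stops when the force on the tool has changed by that much, and returns True; else False.
- manip.movej(angles): joint-space move.
- manip.gripper_to(opening): opening from 0.0 (shut) to 1.0 (fully open); the grip force is fixed at half the most; returns when the fingers have stopped.
- manip.sleep(seconds).
- manip.solve_ik(position, orientation): joint angles nearest the present ones, or None.
- manip.get_image(name): name is "scene" or "top" or "wrist"; returns a dict with "color" (420x560x3 uint8, blue, green, red), "K" (3x3 intrinsics, pixels), "extrinsics" (4x4, takes a point from camera to world coordinates). Camera axes: x right, y down, z forward; pixel columns grow to the right and rows downward; lengths in mm; the calibration is good to about 2 mm. The wrist camera is an equidistant fisheye: a pixel r from the principal point sees the ray r / f radians off the axis. A picture is of the moment at which its call begins. There is no depth.
A pose or a line that the arm cannot do raises manip.IKError and nothing moves.
- manip.close_job(): hands the job in; it is judged then, once.
Readings, each from a call of its own:
- manip.get_time_s(): time.
- manip.get_joint_pos(): joint angles.
- manip.get_joint_velocities(): joint speeds.
- manip.get_effort(): joint torques, N m.
- manip.get_eef_pos(): TCP position.
- manip.get_eef_rot(): TCP orientation.
- manip.get_ft_force(): force on the tool from outside, world axes, zero at the start.
- manip.get_wrist_torque(): the same for the moment, N m.
- manip.get_width(): opening from 0.0 (shut) to 1.0 (fully open).
- manip.get_grip_force(): force on a finger pad.
Only numpy, scipy, OpenCV 4.12 (cv2) and the standard library are available. Lean on these libraries where they do the work, as an engineer would, in place of code of your own. Each camera call takes 0.05 s, during which the arm holds its last target. There are 200 camera calls.

## Working session

There is one attempt and no reset: what is moved stays moved. The work goes in short steps, each a Python script; the robot and the scene stay as the last script left them, time stands still between calls to the robot, and variables do not carry over. Pictures are saved under pics/ and viewed, at most 10 in all, crops included, and the job is handed in when it is done.

```bash
mkdir -p pics && cat > h.py <<'E'
import numpy as np, cv2
from plant import manip as m
E
python3 - <<'E'
from h import *
a=m.get_image("scene");b=m.get_image("top")
np.savez("im.npz",s=a["color"],t=b["color"],Ks=a["K"],Es=a["extrinsics"],Kt=b["K"],Et=b["extrinsics"])
cv2.imwrite("pics/s.png",a["color"]);cv2.imwrite("pics/t.png",b["color"])
print(a["K"],a["extrinsics"],b["K"],b["extrinsics"],m.get_eef_rot())
E
```

```text
[[475.21194391   0.         279.68565986]
 [  0.         475.21194391 217.00043949]
 [  0.           0.           1.        ]] [[-8.47090367e-01 -2.94811894e-01  4.42180797e-01  1.15503809e+02]
 [-5.31193609e-01  4.43897616e-01 -7.21656605e-01  8.45008242e+02]
 [ 1.64699493e-02 -8.46191972e-01 -5.32623589e-01  5.82308439e+02]
 [ 0.00000000e+00  0.00000000e+00  0.00000000e+00  1.00000000e+00]] [[475.57384702   0.         288.76668926]
 [  0.         475.57384702 211.65368697]
 [  0.           0.           1.        ]] [[-9.82306695e-04 -9.90255972e-01  1.39255681e-01  3.74582132e+02]
 [-9.99586594e-01  4.97378993e-03  2.83178723e-02  1.91311134e+02]
 [-2.87345706e-02 -1.39170295e-01 -9.89851481e-01  9.35264273e+02]
 [ 0.00000000e+00  0.00000000e+00  0.00000000e+00  1.00000000e+00]] [-3.10479108e+00 -4.68965170e-01  8.08523677e-05]
```

View pics/s.png

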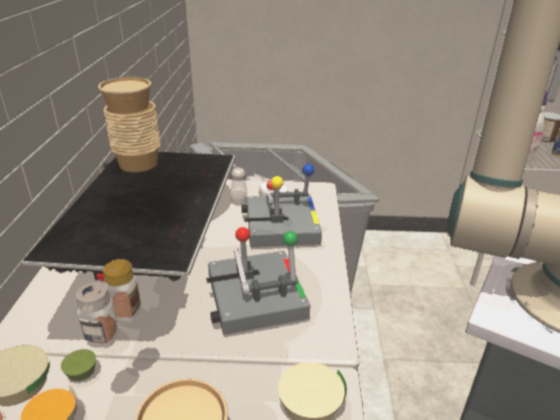

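View pics/t.png

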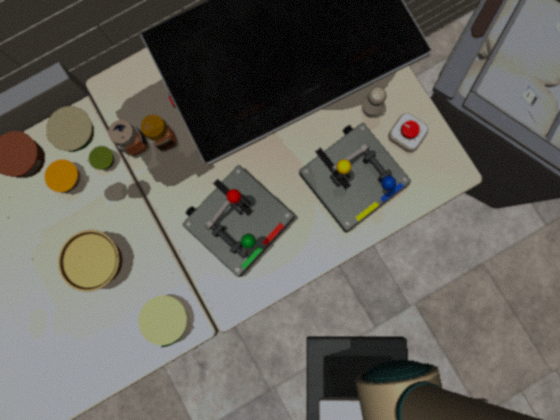

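The scene view shows the red knob at (243,234) and the green at (290,239). In the top view they are at (234,197) and (248,242), and the box is turned about 35° with its tags at lower right. The blue/yellow box is on its right (world -y). Next I triangulate the knobs and get the yaw from the grey box outline.

```bash
cat >> h.py <<'E'
def blob(im,col,near,r=14):
    h=cv2.cvtColor(im,cv2.COLOR_BGR2HSV);H,S,V=[h[...,i].astype(int) for i in range(3)]
    hue={'r':(H<8)|(H>172),'g':(H>45)&(H<85),'y':(H>22)&(H<35),'b':(H>105)&(H<130)}[col]
    k=(hue&(S>130)&(V>50)).astype(np.uint8)
    n,l,st,c=cv2.connectedComponentsWithStats(k)
    d=np.hypot(*(c-near).T)+1e3*(st[:,4]<15);d[0]=1e9
    i=d.argmin();return c[i],st[i]
def ray(K,E,p):
    d=E[:3,:3]@np.linalg.inv(K)@[p[0],p[1],1];return E[:3,3],d/np.linalg.norm(d)
def tri(r1,r2):
    A=[];b=[]
    for o,d in(r1,r2):
        P=np.eye(3)-np.outer(d,d);A.append(P);b.append(P@o)
    x=np.linalg.lstsq(np.vstack(A),np.hstack(b),rcond=None)[0]
    return x,max(np.linalg.norm(P@x-q) for P,q in zip(A,b))
def plane(K,E,p,z):
    o,d=ray(K,E,p);return o+d*(z-o[2])/d[2]
E
python3 - <<'E'
from h import *
import m if 0 else None
E
python3 - <<'E'
from h import *
I=np.load("im.npz")
for c,s,t in [('g',(290,239),(248,242)),('r',(243,234),(234,197)),('y',(277,182),(344,167)),('b',(308,170),(389,183))]:
    p,sa=blob(I['s'],c,s);q,ta=blob(I['t'],c,t)
    print(c,p,sa,q,ta,*tri(ray(I['Ks'],I['Es'],p),ray(I['Kt'],I['Et'],q)))
h=cv2.cvtColor(I['t'],cv2.COLOR_BGR2HSV)
print(h[215,205],h[250,215],h[215,180],h[200,290])
V=h[...,2];k=((V<125)).astype(np.uint8)
k=cv2.morphologyEx(k,cv2.MORPH_OPEN,np.ones((9,9)))
k[:, :170]=0;k[:162]=0;k[:, 300:]=0;k[280:]=0
cs,_=cv2.findContours(k,0,2);c=max(cs,key=cv2.contourArea)
print(cv2.minAreaRect(c));B=cv2.boxPoints(cv2.minAreaRect(c))
w=np.array([plane(I['Kt'],I['Et'],x,40) for x in B]);print(B,w,np.linalg.norm(np.diff(w,axis=0),axis=1),np.degrees(np.arctan2(*np.diff(w,axis=0)[:,1::-1].T[[0,1]])))
o=I['t'].copy();cv2.drawContours(o,[B.astype(int)],0,(0,255,255),1)
cv2.imwrite("pics/o.png",cv2.resize(o[140:300,150:430],None,fx=2.8,fy=2.8))
E
```

```text
g [289.86842105 236.23684211] [284 232  12   9  76] [247.76282051 240.8974359 ] [241 234  15  14 156] [438.13061994 283.60107197 137.69813493] 0.7992140386789228
r [242.34265734 233.75524476] [236 228  14  13 143] [233.32967033 195.88461538] [226 189  16  15 182] [516.31426826 310.3099086  128.56461012] 0.2800778172736323
y [276.75581395 180.87209302] [272 176  10  12  86] [343.62424242 166.11515152] [337 159  14  16 165] [567.45984768 119.87519218 130.81881506] 0.8622005921350361
b [307.95774648 168.47887324] [303 164  10  10  71] [389.63157895 186.74671053] [381 175  22  27 304] [533.07954633  44.63173437 136.7222717 ] 4.675255099351278
[66 13 98] [ 37  23 100] [ 34  12 155] [ 26  28 154]
((237.5353546142578, 218.88168334960938), (87.10839080810547, 85.93781280517578), 43.21009063720703)
[[176.37122 220.379  ]
 [235.21072 157.74338]
 [298.6995  217.38437]
 [239.85999 280.02   ]] [[484.78066173 431.69926522  40.        ]
 [606.61488498 320.70867965  40.        ]
 [489.45576408 198.07934478  40.        ]
 [371.91659151 308.52257773  40.        ]] [164.81046096 169.60015737 161.2859721 ] [ -42.33341979 -133.69315718  136.78275239]  File "<stdin>", line 2
    import m if 0 else None
             ^^
SyntaxError: invalid syntax
```

View pics/o.png

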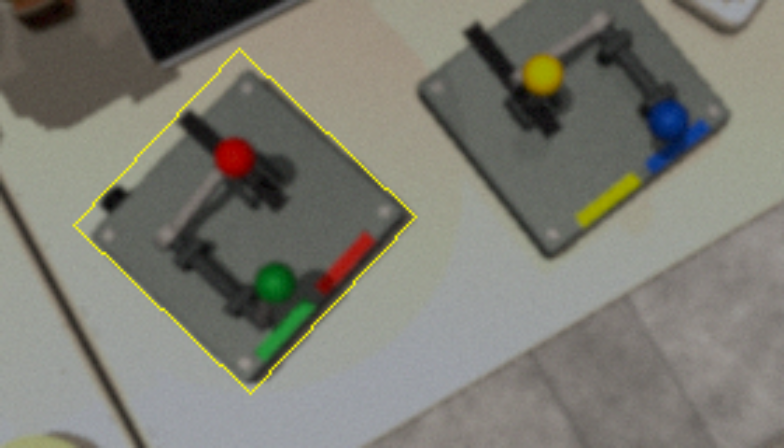

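The picture shows the red knob at (234,157) and the green at (275,282) in the crop, with the four screws at (246,365), (384,212), (107,234) and (248,88). The rectangle is slightly too large, so I use the screws to fix the box pose.

```bash
python3 - <<'E'
from h import *
I=np.load("im.npz")
S=np.array([(246,365),(384,212),(107,234),(248,88)])/2.8+[150,140]
w=np.array([plane(I['Kt'],I['Et'],p,40) for p in S]);fl,fr,bl,br=w
c=w.mean(0);x=(bl+br-fl-fr)/2;y=(fl+bl-fr-br)/2
print(c,np.linalg.norm(x),np.linalg.norm(y),np.degrees(np.arctan2(x[1],x[0])),np.degrees(np.arctan2(-y[0],y[1])))
for yaw in (np.arctan2(x[1]-y[0],x[0]+y[1]),):
    R=np.array([[np.cos(yaw),-np.sin(yaw)],[np.sin(yaw),np.cos(yaw)]])
    print(np.degrees(yaw))
    for p in [(438.1,283.6),(516.3,310.3),(567.5,119.9),(533,44.6)]: print(R.T@(np.array(p)-c[:2]))
E
```

```text
[485.15015222 313.77460497  40.        ] 129.28545152766975 138.45586169401483 47.29218631172043 47.38928182512362
47.34239687847801
[-54.07281414  14.1546593 ]
[ 18.55234426 -25.26254973]
[ -86.77697936 -191.93388375]
[-165.53156058 -217.58648475]
```

```bash
cat >> h.py <<'E'
from scipy.spatial.transform import Rotation as Ro
yaw=np.radians(47.3);C=np.array([485.2,313.8,0])
RB=Ro.from_euler('z',yaw).as_matrix()
def W(x,y,ztip): return C+RB@[x,y,ztip+25]   # TCP for tip at box point
def ori(s):
    x=s*RB[:,1];z=np.array([0,0,-1.]);return Ro.from_matrix(np.c_[x,np.cross(z,x),z]).as_rotvec()
E
python3 - <<'E'
from h import *
for s in(1,-1): print(s,m.solve_ik(W(-55,-28,200),ori(s)),m.solve_ik(W(-55,90,105),ori(s)),m.solve_ik(W(60,-25,90),ori(s)))
E
```

```text
1 [ 3.66910546e-01  2.16069679e-01  1.60172357e+00 -4.44089210e-16
  1.32379941e+00 -4.58630190e-01] [ 5.82211900e-01  2.55406082e-01  1.80324856e+00 -4.44089210e-16
  1.08293801e+00 -2.43328836e-01] [ 4.51353059e-01  4.53521501e-01  1.52523263e+00 -4.44089210e-16
  1.16283852e+00 -3.74187677e-01]
-1 [ 3.66910546e-01  2.16069679e-01  1.60172357e+00 -4.44089210e-16
  1.32379941e+00  2.68296246e+00] None None
```

```bash
python3 - <<'E'
from h import *
m.gripper_to(0.0)
m.reach(W(-55,-28,200),ori(1))
print(m.move_l(W(-55,-26,126),velocity=120,contact_N=10))
for f in (-0.3,0,.3,.55,.75,.9):
    y=40+75*np.sin(f);z=62+75*np.cos(f)
    o=10 if f==.9 else 0
    r=m.move_l(W(-55,y-22+o,z-6),velocity=70,contact_N=15)
    print(f,r,RB.T@(m.get_eef_pos()-C),m.get_ft_force())
    if r:break
print(m.get_time_s())
b=m.get_image("top");cv2.imwrite("pics/t2.png",b["color"][120:320,140:440].repeat(2,0).repeat(2,1))
b=m.get_image("scene");cv2.imwrite("pics/s2.png",b["color"][120:360,180:380].repeat(2,0).repeat(2,1))
E
```

```text
False
-0.3 False [-54.75286652  -3.47714796 153.09869483] [ 0.73356715 -0.08318414 -0.17476536]
0 False [-55.469823    19.2750819  155.68163703] [ 0.1142622  -0.68277076 -0.57636753]
0.3 False [-55.46970998  41.17624292 152.29852736] [ 0.29221563 -0.20032659  0.05464505]
0.55 False [-55.50407559  58.07730169 144.53165329] [-0.39730415  0.00967713  0.07351839]
0.75 False [-55.50133262  69.82133595 135.39899748] [ 0.41203149 -0.38955274 -0.116376  ]
0.9 True [-54.79884398  74.38606911 131.49713957] [ 2.37169317 -2.51046393  1.36922499]
7.725
```

View pics/s2.png

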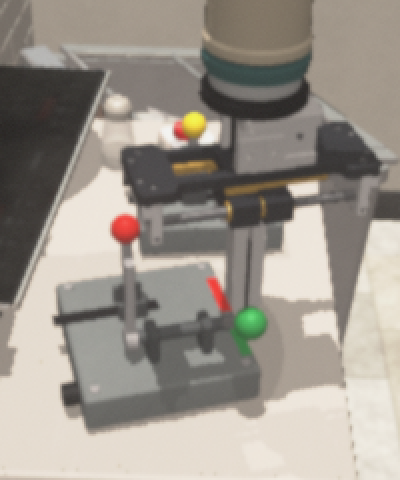

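The fan lever looks leaned over, with the bar upright behind the red lever. I stopped on a contact, so I back off, check the green knob by triangulation, and then push the red lever.

```bash
python3 - <<'E'
from h import *
m.move_l(W(-55,66,112),velocity=80);m.move_l(W(-55,55,190),velocity=150)
a=m.get_image("scene");b=m.get_image("top")
p,sa=blob(a["color"],'g',(305,281));q,ta=blob(b["color"],'g',(230,250))
print(p,sa,q,ta)
x,e=tri(ray(a["K"],a["extrinsics"],p),ray(b["K"],b["extrinsics"],q))
k=RB.T@(x-C);print(k,e,"fan",np.arctan2(k[1]-40,k[2]-62)+.35)
cv2.imwrite("pics/t3.png",b["color"][120:320,140:440].repeat(2,0).repeat(2,1))
E
```

```text
[304.96330275 279.62385321] [299 274  13  12 109] [253.98924731 254.1827957 ] [247 247  15  15  93]
[-73.499676    28.27995777  54.24773382] 5.146178331647561 fan -1.8051813179006757
```

View pics/t3.png

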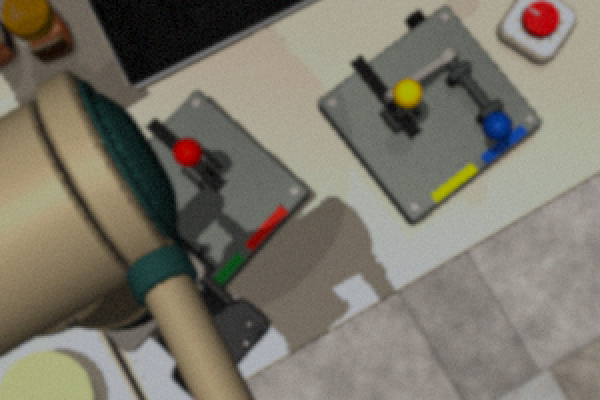

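The arm hides the green knob in the top view, so the mask picked up the green tag instead. I cast the scene ray onto the lever's plane (box x = -55), then move on to the red lever.

```bash
python3 - <<'E'
from h import *
a=m.get_image("scene")
p,_=blob(a["color"],'g',(305,281));o,d=ray(a["K"],a["extrinsics"],p)
o=RB.T@(o-C);d=RB.T@d;k=o+d*(-55-o[0])/d[0]
fan=np.arctan2(k[1]-40,k[2]-62)+.35
print(k,np.hypot(k[1]-40,k[2]-62),"fan",fan)
if fan<1.12: raise SystemExit
m.move_l(W(-30,-25,190),velocity=150)
print(m.move_l(W(-30,-25,121),velocity=120,contact_N=10))
for f in (0.05,.3,.55,.75,.95):
    x=15+75*np.sin(f);z=52+75*np.cos(f);of=10 if f==.95 else 0
    r=m.move_l(W(x-26+of,-25,z-6),velocity=70,contact_N=15)
    print(f,r,RB.T@(m.get_eef_pos()-C),m.get_ft_force())
    if r:break
e=RB.T@(m.get_eef_pos()-C)
m.move_l(W(e[0]-10,-25,e[2]-22),velocity=80);m.move_l(W(e[0]-20,-25,210),velocity=150)
a=m.get_image("scene");print(m.get_time_s())
for c,n,ax,v,h in(('g',(305,281),0,-55,(1,40,62,.35)),('r',(225,240),1,-25,(0,15,52,0))):
    p,s=blob(a["color"],c,n);o,d=ray(a["K"],a["extrinsics"],p);o=RB.T@(o-C);d=RB.T@d
    k=o+d*(v-o[ax])/d[ax];print(c,p,s,k,np.hypot(k[h[0]]-h[1],k[2]-h[2]),np.arctan2(k[h[0]]-h[1],k[2]-h[2])+h[3])
cv2.imwrite("pics/s4.png",a["color"][120:360,180:380].repeat(2,0).repeat(2,1))
E
```

```text
[-55.          93.93310463 109.73142455] 72.02130701281737 fan 1.1963240807604612
False
0.05 False [ -6.70721177 -25.04498525 145.87655224] [-0.87796453  0.31964586  0.13685273]
0.3 False [ 11.80889583 -25.01620073 142.27784456] [0.82070039 0.24372628 0.09552137]
0.55 False [ 28.66566497 -24.95033044 134.38848684] [ 0.47853655 -0.18516486 -0.14233376]
0.75 False [ 40.42239776 -24.91393273 125.25514878] [ 0.63476717 -0.13545375 -0.92308596]
0.95 True [ 52.97840541 -24.78026358 115.59439683] [-1.77194382 -2.22986564  3.02473761]
13.6167
g [304.87096774 279.51612903] [299 275  12  10  93] [-55.          93.93386948 109.89555711] 72.13076089611398 1.1946271110682682
r [209.04255319 253.95744681] [203 248  13  13 141] [ 77.27795163 -25.          96.82874985] 76.73434740513875 0.9468935780092951
```

View pics/s4.png

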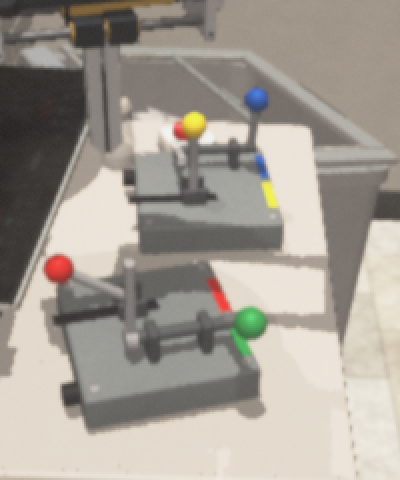

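The red knob is laid over at (59,268) in the crop and the green is over at (250,323). The bar is upright, the other box is unchanged and the gripper is clear.

```bash
python3 -c "
from h import *
print(m.close_job())"
```

```text
the job is handed in; nothing more can be done
None
```

The job is handed in: the fan lever is on (about 1.2 rad measured), then the hob lever was pushed over (about 0.95 rad), both released, and the blue-and-yellow box was left untouched.

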